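Comb the kebab skewers into the grooves of their tray

TASK

Three washed kebab skewers lie askew on top of the ribs of the skewer tray's wooden board. Take the wooden rake from the silicone lid, set its teeth down on the flat landing at the board's far end (far from the robot) and comb it across the ribs to the near end, the teeth kept pressed on the board all the way, with about 8 N and never over 15 N, so that every skewer drops fully into a groove. Then stand the rake upright on the middle of the lid again and let go; do not touch the skewers with the fingers and leave the saucers, the teapot and the glasses where they are.

Things in the scene. Friction and masses are not known exactly. Their poses are not given: they have to be found in the camera images.
- board: dark wooden grooved board, 199 (x) by 170 (y). Origin: on its hinge at the near edge, middle, underside; z up; x to the far edge (within 17 degrees of away from the robot); grooves along y. Walls 5 thick, 27 high. Nine grooves 13 wide, 11 deep, with eight flat-topped ribs 5 wide, fill x = 5 to 162; rib tops 17, groove floors 6 above the underside. It starts level, underside 26 above the shelf.
- landing (a point): middle of the flat landing, 32 (x) by 160 (y), at the board's far end, level with the rib tops; axes as the board's. The far edge rests on soft silicone buffers: pressed here the board tips down by several mm, towards the hinge ever less until it is almost rigid. How much is not told and poses may be 1 to 3 off: steer the height by force. Under 4 N the teeth do not stay down, over 15 N they dent the wood.
- near_groove (a point): middle of the floor of the last groove, at the board's near wall, 166.5 from the landing's middle along the board's -x; axes as the board's. The wall's inner face is 6.5 beyond it. A skewer down in a groove has its axis 10 above the board's underside and its top 3 below the rib tops, so the rake passes over it; one on the ribs has its axis 21 above the underside.
- rake: wooden rake standing on its teeth, 140 to 240 g. Origin: middle between the tips of the teeth, z up; drawn along its x; the same back to front. Five teeth 24 (x) by 10 (y), 42 long, 27 apart, 118 over all along y, rounded below: too thick (x) to drop into a groove. Bar above them 28 (x) by 122 (y), z = 40 to 58. Starts within 15 of the lid's middle, x within 65 degrees of the robot's x.
- rake_grip (a point): point in the rake's upright flat-sided wooden grip, 98 above the tips of the teeth, axes as the rake's. The grip is 18 (x) by 24 (y) and reaches from 57 to 121 above the tips.
- lid: hard black silicone lid lying flat, a disc 156 across and 8 thick with a small tab at its edge, loose, 300 g. Origin at the middle of the underside, its top 8 above. It lies left or right of the skewer tray, the saucers on the other side.
- skewer1: round steel skewer, 8 thick and 130 long, 50 g, pointed at its +x end. Origin at the middle of its axis; x along its axis. It starts on the rib tops, 12 to 20 degrees askew of the grooves, and does not roll by itself.
- skewer2: round steel skewer, 8 thick and 130 long, 50 g, pointed at its +x end. Origin at the middle of its axis; x along its axis. It starts on the rib tops, 12 to 20 degrees askew of the grooves, and does not roll by itself.
- skewer3: round steel skewer, 8 thick and 130 long, 50 g, pointed at its +x end. Origin at the middle of its axis; x along its axis. It starts on the rib tops, 12 to 20 degrees askew of the grooves, and does not roll by itself.
- saucers: stack of five pale ceramic saucers, 140 wide, 43 high; origin at the middle of the underside. A bystander: leave it where it is.
- teapot: small stainless steel teapot, 110 high, 170 from the tip of the spout (+x) to the back of its black handle; origin at the middle of the underside. A bystander.
- glass1: tall drinking glass, 68 wide, 140 high; origin at the middle of the underside. A bystander.
- glass2: the other tall glass, the same. A bystander.
There are look-alikes about, which are no part of the job. Several things have the shape of the rake; the one meant has the colours described above. Leave any green look-alike of the skewer3 alone.

How it is judged (in metres and radians):
On the way, in this order (a step that is already met when the one before it is completed fails the run):
1. the rake's teeth bear on the flat landing at the far end of the board with 4 N or more (contact force between rake and board above 4 N and x of rake in the frame of board above 0.16 m), for 0.2 s.
2. the rake still bears on the board with 4 N or more in the middle of the grooves (contact force between rake and board above 4 N and x of rake in the frame of board between 0.07 and 0.13 m), for 0.2 s.
3. the rake still bears on the board with 4 N or more at the near end (contact force between rake and board above 4 N and x of rake in the frame of board below 0.037 m), for 0.2 s.
At the end, for the whole second after the job is handed in: each of the three skewers lies at rest in a groove of the board, axis at most 12.5 mm above the board's underside and within 0.06 rad of the grooves; the rake stands upright (within 0.1 rad) and at rest on the lid, its middle within 35 mm of the lid's middle, let go (z of each of skewer1, skewer2, skewer3 in the frame of board below 0.0125 m and angle between the x axis of each of skewer1, skewer2, skewer3 and the y axis of board, either way round below 0.06 rad and linear speed of each of skewer1, skewer2, skewer3, rake below 0.02 m/s and x of skewer1 in the frame of board between 0.005 and 0.162 m and y of skewer1 in the frame of board between -0.08 and 0.08 m and x of skewer2 in the frame of board between 0.005 and 0.162 m and y of skewer2 in the frame of board between -0.08 and 0.08 m and x of skewer3 in the frame of board between 0.005 and 0.162 m and y of skewer3 in the frame of board between -0.08 and 0.08 m and horizontal distance between rake and lid below 0.035 m and height (world z) of rake between 0.004 and 0.012 m and angle between rake's own z axis and vertical below 0.1 rad and contact force between rake and lid above 0.5 N and contact force between the fingers and rake below 0.1 N); the robot touches nothing.
It fails at once if the rake bears on the board with more than 15 N (contact force between rake and board above 15 N).
It fails at once if the fingers touch a skewer (contact force between the fingers and skewer1 above 0.5 N or contact force between the fingers and skewer2 above 0.5 N or contact force between the fingers and skewer3 above 0.5 N).
It fails at once if a bystander is shifted by more than 15 mm (distance of any of saucers, teapot, glass1, glass2 from where it was at the start of the episode above 0.015 m).
It also fails if it takes over 69 s, if anything falls off the work surface, if the arm or the gripper's body presses on something with over 40 N, if the wrist force passes 120 N, or if a joint passes its speed limit or range.

ROBOT

A 7-joint arm with a two-finger parallel gripper is mounted at the origin on the work surface. World frame = base frame: x ahead of the robot, y to its left, z up, the work surface at z = 0. Lengths are in m, angles in degrees, forces in N, time in s.
With the tool pointing down it reaches from about 0.425 to 0.875 m from the base axis. Payload 8.4 kg.
Tool frame: the origin (TCP) lies at the very end of the fingers, on their centre line; the grasp point (between the pads) lies 19 mm behind it; z points along the fingers, y is the line along which they close (so a half turn about z gives the same grasp; the last joint's range is limited). The gripper opens to 85 mm and grips with 20 to 120 N. Pads are 22 mm wide; open, the fingers measure 114 mm over their backs; the gripper's body (76 mm by 85 mm) begins 54 mm behind the grasp point. The pads swing forward as they close: fully open they stand 13 mm farther back than shut.
Start: joints at [60.894, 19.091, 2.286, 83.961, -0.768, 76.965, -3.352], TCP at [0.258, -0.596, 0.231] pointing down, gripper open.
Joint ranges: [-147.57, 147.57], [-21.85, 119.76], [-74.77, 79.35], [14.55, 137.4], [-85.83, 265.84], [4.83, 119.75], [-152.11, 152.11]. Speed limits (degrees/s): [127.2, 127.2, 159.86, 159.86, 180, 180, 180].

INTERFACE

Orientations are given as a 3x3 rotation matrix whose columns are the frame's x, y, z axes.
In Python, from bench import r, read_camera, camera_info gives the robot as it stands. The module is installed in compiled form; this text tells all that it offers.
- The arm moves only by the tool carry_out, never from a script. Its argument "increments" is a list of rows, each a list of 3 entries, a list of its own where there are three numbers: the shift along the world's x, y, z in mm, then the turn about the world's z in rad, then the closure in counts, from 0 (fully open) to 255 (shut). In form: [[[x, y, z], spin, jaw], ...]. A call has 1 to 12 rows; each row is the pose to reach, as a shift and turn from the pose commanded when the call began; what a row does not reach only later rows make up. A row lasts 1/10 s, in which the tool goes at most 50 mm and 8.59 degrees, less where a joint would pass 70% of its speed; a pose out of reach is approached as far as the arm can. A call with a gripper value outside its range is refused whole. The fingers move at their own pace and stop on an object; "newtons" is the grip in N (left out, the last holds). Time passes only in rows, so rows that repeat a pose let the fingers close. It gives the time, the measured TCP pose, the force, the opening and the grip force at its end, in the units of the state.
- r.state(): the state, without advancing time (a new reading comes with each control period).
- read_camera(name): name is "scene" or "top"; returns the picture (480x640x3 uint8, red, green, blue); there is no depth.
- camera_info(name): a dict with "K" (3x3 intrinsics, pixels), "world_to_cam" (4x4, takes a point from world to camera coordinates). Camera axes: x right, y up, looking along -z (the intrinsics and any distortion apply to the point x, -y, -z); pixel columns grow to the right and rows downward; lengths in m; the calibration is good to about 2 mm. A picture is of the moment at which its call begins. camera_info takes no time and is no camera call.
- r.job_done(): hands the job in; it is judged then, once.
The state is a dict: "t": time; "qpos": joint angles; "joint_velocities": joint speeds; "joint_torque": joint torques, N m; "ee_pos": TCP position; "tcp_rot": TCP orientation; "wrist_force": force on the tool from outside, world axes, zero at the start; "wrist_torque": the same for the moment, N m; "opening": finger opening in m; "finger_force": force on a finger pad.
Only numpy, scipy, OpenCV 4.12 (cv2) and the standard library are available. Lean on these libraries where they do the work, as an engineer would, in place of code of your own. Each camera call takes 0.05 s, during which the arm holds its last target. There are 200 camera calls.

## Working session

There is one attempt and no reset: what is moved stays moved. The work goes in short steps, Python scripts to look and compute and a tool call to move; the robot and the scene stay as the last step left them, time stands still between calls to the robot, and variables do not carry over. Pictures are saved under pics/ and viewed, at most 10 in all, crops included, and the job is handed in when it is done.

Besides the shell and the picture viewer there is one more tool, called after "Request:" as name(argument=value, ...) on one line, values as JSON. carry_out: Moves the arm, as the interface text tells. Its arguments: {"type":"object","properties":{"increments":{"type":"array"},"newtons":{"type":"number"}},"required":["increments"]}

```bash
mkdir -p pics; python3 - <<'E'
from bench import r, read_camera, camera_info
import cv2
for n in("scene","top"):
    cv2.imwrite(f"pics/{n}0.png",read_camera(n)[:,:,::-1]); i=camera_info(n); print(n,i)
s=r.state(); print(s)
E
```

```text
scene {'K': array([[446.42896559,   0.        , 325.51536058],
       [  0.        , 446.42896559, 239.72439349],
       [  0.        ,   0.        ,   1.        ]]), 'world_to_cam': array([[-0.69776209,  0.71627302,  0.00900186,  0.37123309],
       [-0.37257449, -0.3736217 ,  0.84946753,  0.09475234],
       [ 0.61181396,  0.58937237,  0.52756411, -1.46893378],
       [ 0.        ,  0.        ,  0.        ,  1.        ]])}
top {'K': array([[442.33291277,   0.        , 325.02813044],
       [  0.        , 442.33291277, 242.30409978],
       [  0.        ,   0.        ,   1.        ]]), 'world_to_cam': array([[-0.00792984, -0.9999317 ,  0.00858555, -0.00400073],
       [ 0.98233342, -0.00618436,  0.18703694, -0.53702709],
       [-0.18697106,  0.00991705,  0.98231536, -0.88816026],
       [ 0.        ,  0.        ,  0.        ,  1.        ]])}
{'t': 0.1, 'qpos': array([60.89522036, 19.12763153,  2.28232843, 84.00514143, -0.76478433,
       76.96548453, -3.3508156 ]), 'joint_velocities': array([ 0.04552231, -0.06844643, -0.02339572,  0.01719513,  0.11147701,
        0.0185975 ,  0.05341377]), 'joint_torque': array([ 5.61017237e-03, -6.60011744e+01,  1.37164056e+00, -4.06468427e+01,
        1.73903588e-02,  8.93784076e-03,  4.93061430e-05]), 'ee_pos': array([ 0.25818689, -0.59608123,  0.23051783]), 'tcp_rot': array([[ 9.17588567e-01,  3.97530797e-01, -6.97448223e-04],
       [ 3.97531386e-01, -9.17587696e-01,  1.27161595e-03],
       [-1.34463407e-04, -1.44407781e-03, -9.99998948e-01]]), 'wrist_force': array([ 0.42658378, -0.05576021,  0.12329403]), 'wrist_torque': array([ 0.03307334, -0.01352491,  0.00123747]), 'finger_force': 0.0, 'opening': 0.0854849261476536}
```

View pics/top0.png

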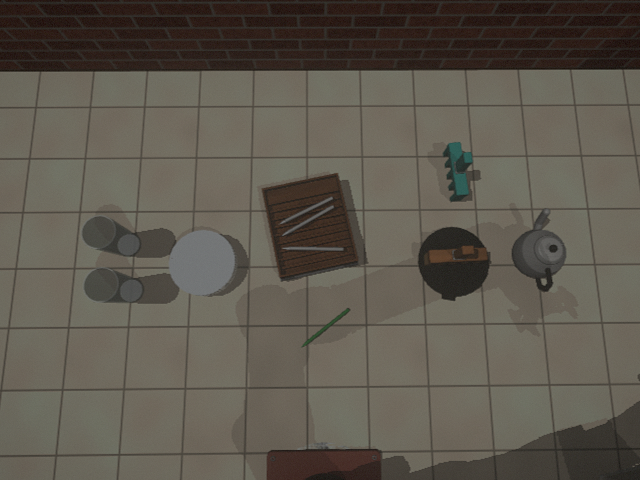

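View pics/scene0.png

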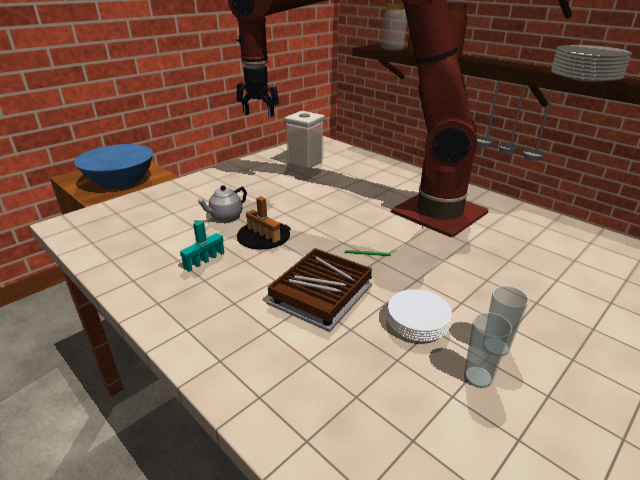

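Rake candidates in the top view are the brown one on the lid at (457,256) and the teal one at (458,170). I choose the brown one. The skewers on the board are at (306,210), (308,220) and (313,248), and the green one at (326,328) is to be left alone. Next I check the choice in a close crop.

```bash
python3 - <<'E'
import cv2,numpy as np
a=cv2.imread("pics/top0.png")
c1=cv2.resize(a[220:305,405:505],None,fx=4,fy=4,interpolation=2)
c2=cv2.resize(a[165:290,255:365],(0,0),fx=3.6,fy=3.6,interpolation=2)
h=max(c1.shape[0],c2.shape[0]);o=np.zeros((h,c1.shape[1]+c2.shape[1],3),np.uint8)
o[:c1.shape[0],:c1.shape[1]]=c1;o[:c2.shape[0],c1.shape[1]:]=c2
o=cv2.convertScaleAbs(o,alpha=1.8,beta=20)
print(o.shape);cv2.imwrite("pics/crop1.png",o)
E
```

```text
(450, 796, 3)
```

View pics/crop1.png

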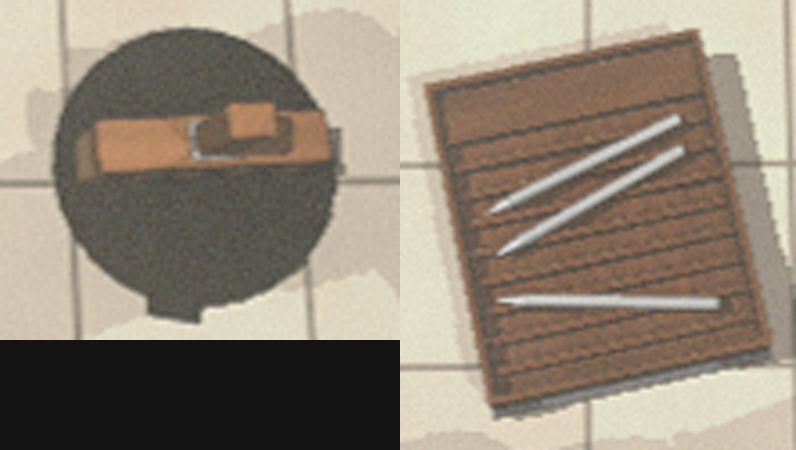

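The crop confirms the choice: the plain brown wooden rake stands on the lid, with its grip top at about crop (251,120). The board's four wall corners are clear.

```bash
cat >h.py <<'E'
import numpy as np
from bench import r, read_camera, camera_info
from scipy.optimize import least_squares
def ray(uv,z,n="top"):
    i=camera_info(n);K=i["K"];M=i["world_to_cam"];R,t=M[:3,:3],M[:3,3]
    c=-R.T@t; p=np.linalg.solve(K,[uv[0],uv[1],1]); d=R.T@np.array([p[0],-p[1],-p[2]])
    return (c+d*(z-c[2])/d[2])[:2]
def fit(model,world):
    model,world=np.array(model,float),np.array(world)
    f=lambda q:(model@np.array([[np.cos(q[2]),np.sin(q[2])],[-np.sin(q[2]),np.cos(q[2])]])+q[:2]-world).ravel()
    best=min((least_squares(f,[*world.mean(0),a]) for a in (0,)),key=lambda s:s.cost)
    return best.x,best.fun*1000
E
python3 - <<'E'
from h import *
A=lambda x,y:(405+x/4-.4,220+y/4-.4)
B=lambda x,y:(255+(x-400)/3.6-.4,165+y/3.6-.4)
w=[ray(B(*p),.053) for p in[(427,86),(697,30),(772,347),(493,403)]]
q,e=fit([(.199,.085),(.199,-.085),(0,-.085),(0,.085)],w);print("board",q,np.degrees(q[2]),e.round(1))
w=[ray(A(*p),.066) for p in[(98,122),(327,110),(330,160),(105,172)]]
qr,e=fit([(.014,.061),(.014,-.061),(-.014,-.061),(-.014,.061)],w);print("rake",qr,np.degrees(qr[2]),e.round(1))
print("grip",ray(A(251,120),.129))
w=[ray(A(*p),.008) for p in[(54,167),(338,167),(196,28),(196,305)]];print("lid",np.mean(w,0),w)
for a in[[(490,212),(678,120)],[(499,253),(681,150)],[(498,299),(718,303)]]:
    w=np.array([ray(B(*p),.047) for p in a]);c,s=np.cos(q[2]),np.sin(q[2])
    print("sk",((w-q[:2])@np.array([[c,-s],[s,c]])*1000).round())
c,s=np.cos(q[2]),np.sin(q[2])
for x in(.178,.0115): print("pt",x,q[0]+c*x,q[1]+s*x)
E
```

```text
board [0.47940716 0.00482664 0.20724595] 11.87431847912818 [ 0.7  1.5  1.1 -2.   0.8 -1.7 -2.6  2.3]
rake [ 0.50577933 -0.28504268  0.04603281] 2.637485891496251 [ 0.8  1.   0.8 -0.6 -0.8 -2.4 -0.9  2. ]
grip [ 0.50591954 -0.28325957]
lid [ 0.50122157 -0.29191023] [array([ 0.50103465, -0.21330143]), array([ 0.49998536, -0.37048497]), array([ 0.57912883, -0.29674894]), array([ 0.42473743, -0.28710556])]
sk [[115.  62.]
 [147. -60.]]
sk [[ 90.  62.]
 [129. -58.]]
sk [[ 63.  68.]
 [ 33. -59.]]
pt 0.178 0.6535981974182878 0.041452915871654075
pt 0.0115 0.4906610787859716 0.007192948390663935
```

Request:
carry_out(increments=[[[12, 16, 0], 0.06, 0], [[40, 50, 0], 0.19, 0], [[68, 85, 0], 0.33, 0], [[96, 120, 0], 0.47, 0], [[124, 156, 0], 0.6, 0], [[152, 191, 0], 0.74, 0], [[180, 226, 0], 0.88, 0], [[208, 262, 0], 1.02, 0], [[232, 292, 0], 1.14, 0], [[246, 310, 0], 1.2, 0], [[248, 312, 0], 1.208, 0], [[248, 312, 0], 1.208, 0]])

```text
t: 1.3
ee_pos: [0.5062, -0.2845, 0.2311]
tcp_rot: [[-0.046, 0.999, -0.001], [0.999, 0.046, -0.0], [-0.0, -0.001, -1.0]]
wrist_force: [-0.3, -0.6, -0.3]
opening: 0.0853
finger_force: 0.0
```

Request:
carry_out(increments=[[[0, 0, -15], 0, 0], [[0, 0, -40], 0, 0], [[0, 0, -65], 0, 0], [[0, 0, -90], 0, 0], [[0, 0, -112], 0, 0], [[0, 0, -130], 0, 0], [[0, 0, -141], 0, 0], [[0, 0, -144], 0, 0], [[0, 0, -144], 0, 0]], newtons=80)

```text
t: 2.2
ee_pos: [0.5059, -0.285, 0.0871]
tcp_rot: [[-0.045, 0.999, -0.001], [0.999, 0.045, 0.0], [0.0, -0.001, -1.0]]
wrist_force: [0.4, -0.3, 1.1]
opening: 0.0855
finger_force: 0.0
```

Request:
carry_out(increments=[[[0, 0, 0], 0, 120], [[0, 0, 0], 0, 180], [[0, 0, 0], 0, 220], [[0, 0, 0], 0, 255], [[0, 0, 0], 0, 255], [[0, 0, 0], 0, 255], [[0, 0, 0], 0, 255], [[0, 0, 0], 0, 255]], newtons=80)

```text
t: 3.0
ee_pos: [0.5065, -0.2845, 0.0876]
tcp_rot: [[-0.046, 0.999, 0.0], [0.999, 0.046, -0.0], [-0.0, 0.0, -1.0]]
wrist_force: [-0.7, 0.4, 5.3]
opening: 0.0169
finger_force: 78.1
```

Request:
carry_out(increments=[[[0, 0, 5], 0, 255], [[0, 0, 18], 0, 255], [[0, 0, 35], 0, 255], [[0, 0, 52], 0, 255], [[0, 0, 68], 0, 255], [[0, 0, 78], 0, 255], [[0, 0, 80], 0, 255], [[0, 0, 80], 0, 255], [[0, 0, 80], 0, 255]])

```text
t: 3.9
ee_pos: [0.5059, -0.2842, 0.1665]
tcp_rot: [[-0.046, 0.999, -0.001], [0.999, 0.046, 0.001], [0.001, -0.001, -1.0]]
wrist_force: [-0.7, -0.0, -1.4]
opening: 0.0171
finger_force: 78.0
```

```bash
python3 - <<'E'
from h import *
import cv2
a=read_camera("scene")[:,:,::-1];b=read_camera("top")[:,:,::-1]
s=r.state();print(s["ee_pos"],s["wrist_force"],s["wrist_torque"],s["opening"],s["t"])
o=np.hstack([cv2.resize(a[130:290,180:330],(375,400)),cv2.resize(b[180:340,395:545],(375,400))])
cv2.imwrite("pics/lift.png",o)
E
```

```text
[ 0.50593959 -0.28423484  0.16644726] [ 0.09388296  0.75809374 -1.83995557] [-0.03475635 -0.00740427  0.02454936] 0.017100882563290856 4.0
```

View pics/lift.png

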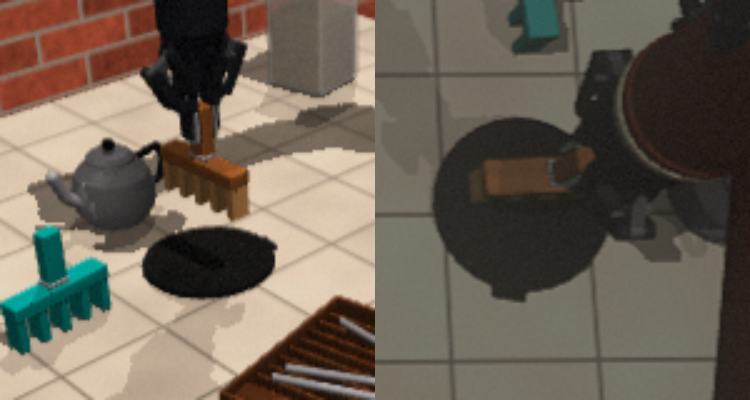

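Request:
carry_out(increments=[[[3, 10, 0], 0, 255], [[12, 40, 0], 0.02, 255], [[28, 75, 0], 0.04, 255], [[45, 112, 0], 0.06, 255], [[62, 150, 0], 0.08, 255], [[80, 188, 0], 0.1, 255], [[98, 226, 0], 0.12, 255], [[116, 262, 0], 0.14, 255], [[132, 294, 0], 0.155, 255], [[143, 316, 0], 0.161, 255], [[146, 325, 0], 0.161, 255], [[146, 325, 0], 0.161, 255]])

```text
t: 5.2
ee_pos: [0.652, 0.0429, 0.1669]
tcp_rot: [[-0.208, 0.978, -0.001], [0.978, 0.208, 0.001], [0.001, -0.001, -1.0]]
wrist_force: [-0.0, 0.8, -1.6]
opening: 0.017
finger_force: 78.3
```

```bash
python3 - <<'E'
from h import *
import cv2
a=read_camera("scene")[:,:,::-1];b=read_camera("top")[:,:,::-1]
s=r.state();print(s["ee_pos"],s["wrist_force"],s["wrist_torque"],s["opening"],s["t"])
o=np.hstack([cv2.resize(a[180:330,240:390],(450,450)),cv2.resize(b[140:290,255:370],(345,450))])
cv2.imwrite("pics/over.png",o)
E
```

```text
[0.65192518 0.03939748 0.16700821] [-0.14826083  0.38720349 -1.81377714] [-0.07875734  0.04125061 -0.02652408] 0.01712774545266568 5.3
```

View pics/over.png

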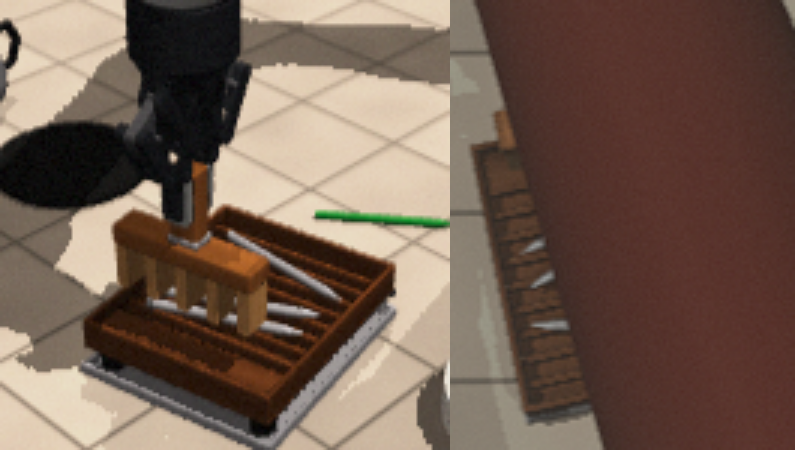

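Request:
carry_out(increments=[[[0, 0, -8], 0, 255], [[0, 0, -18], 0, 255], [[0, 0, -28], 0, 255], [[0, 0, -36], 0, 255], [[0, 0, -40], 0, 255], [[0, 0, -41], 0, 255], [[0, 0, -41], 0, 255], [[0, 0, -42], 0, 255], [[0, 0, -42], 0, 255]])

```text
t: 6.2
ee_pos: [0.6525, 0.0406, 0.1256]
tcp_rot: [[-0.206, 0.979, 0.0], [0.979, 0.206, 0.0], [-0.0, 0.0, -1.0]]
wrist_force: [-1.4, -0.6, -1.5]
opening: 0.0167
finger_force: 78.4
```

Request:
carry_out(increments=[[[0, 0, -0.5], 0, 255], [[0, 0, -1], 0, 255], [[0, 0, -1.5], 0, 255], [[0, 0, -2], 0, 255], [[0, 0, -2.5], 0, 255], [[0, 0, -3], 0, 255], [[0, 0, -3], 0, 255]])

```text
t: 6.9
ee_pos: [0.6524, 0.0406, 0.1223]
tcp_rot: [[-0.206, 0.979, -0.0], [0.979, 0.206, 0.0], [0.0, -0.0, -1.0]]
wrist_force: [0.2, -0.6, -2.3]
opening: 0.0173
finger_force: 78.4
```

Request:
carry_out(increments=[[[0, 0, -0.5], 0, 255], [[0, 0, -1], 0, 255], [[0, 0, -1.5], 0, 255], [[0, 0, -2], 0, 255], [[0, 0, -2], 0, 255], [[0, 0, -2], 0, 255]])

```text
t: 7.5
ee_pos: [0.6525, 0.0406, 0.1205]
tcp_rot: [[-0.205, 0.979, 0.0], [0.979, 0.205, 0.0], [-0.0, 0.0, -1.0]]
wrist_force: [0.7, -0.3, 1.1]
opening: 0.0172
finger_force: 78.6
```

Request:
carry_out(increments=[[[0, 0, -0.5], 0, 255], [[0, 0, -1], 0, 255], [[0, 0, -1.5], 0, 255], [[0, 0, -1.5], 0, 255], [[0, 0, -1.5], 0, 255]])

```text
t: 8.0
ee_pos: [0.6526, 0.0407, 0.119]
tcp_rot: [[-0.206, 0.979, 0.001], [0.979, 0.206, 0.0], [0.0, 0.001, -1.0]]
wrist_force: [1.1, 0.8, 2.1]
opening: 0.0171
finger_force: 78.7
```

Request:
carry_out(increments=[[[0, 0, -0.5], 0, 255], [[0, 0, -1], 0, 255], [[0, 0, -1.5], 0, 255], [[0, 0, -2], 0, 255], [[0, 0, -2], 0, 255], [[0, 0, -2], 0, 255]])

```text
t: 8.6
ee_pos: [0.6527, 0.0407, 0.1171]
tcp_rot: [[-0.206, 0.979, 0.001], [0.979, 0.206, 0.0], [-0.0, 0.001, -1.0]]
wrist_force: [0.9, 0.3, 4.7]
opening: 0.0172
finger_force: 79.1
```

```bash
python3 - <<'E'
from h import *
for k in range(5):
    read_camera("top"); s=r.state();print(s["ee_pos"].round(4),s["wrist_force"].round(1))
E
```

```text
[0.6527 0.0407 0.1171] [ 0.  -0.2  5.1]
[0.6527 0.0407 0.1171] [ 1.5 -0.   5.4]
[0.6527 0.0407 0.1171] [0.5 0.4 5.7]
[0.6527 0.0407 0.1171] [1.9 1.  5.6]
[0.6527 0.0407 0.1172] [1.6 0.7 5.4]
```

Request:
carry_out(increments=[[[-1.2, -0.3, -0.2], 0, 255], [[-3.7, -0.8, -0.3], 0, 255], [[-6.1, -1.3, -0.2], 0, 255], [[-8.6, -1.8, -0.1], 0, 255], [[-11, -2.3, 0.1], 0, 255], [[-13.5, -2.8, 0.2], 0, 255], [[-15.9, -3.3, 0.4], 0, 255]])

```text
t: 9.55
ee_pos: [0.6371, 0.0375, 0.1177]
tcp_rot: [[-0.206, 0.979, 0.002], [0.979, 0.206, 0.0], [-0.0, 0.002, -1.0]]
wrist_force: [3.6, 1.9, 5.2]
opening: 0.0168
finger_force: 78.9
```

Request:
carry_out(increments=[[[-2.5, -0.5, 0], 0, 255], [[-4.9, -1, 0.1], 0, 255], [[-7.3, -1.5, 0.2], 0, 255], [[-9.8, -2.1, 0.35], 0, 255], [[-12.2, -2.6, 0.5], 0, 255], [[-14.7, -3.1, 0.65], 0, 255], [[-17.1, -3.6, 0.75], 0, 255], [[-19.6, -4.1, 0.9], 0, 255]])

```text
t: 10.35
ee_pos: [0.6171, 0.0333, 0.1186]
tcp_rot: [[-0.206, 0.979, 0.001], [0.979, 0.206, 0.0], [-0.0, 0.001, -1.0]]
wrist_force: [0.8, 1.5, 6.4]
opening: 0.0171
finger_force: 79.3
```

Request:
carry_out(increments=[[[-2.5, -0.5, 0.1], 0, 255], [[-4.9, -1, 0.25], 0, 255], [[-7.3, -1.5, 0.4], 0, 255], [[-9.8, -2.1, 0.5], 0, 255], [[-12.2, -2.6, 0.6], 0, 255], [[-14.7, -3.1, 0.7], 0, 255], [[-17.1, -3.6, 0.8], 0, 255], [[-19.6, -4.1, 0.95], 0, 255]])

```text
t: 11.15
ee_pos: [0.5981, 0.0293, 0.1198]
tcp_rot: [[-0.206, 0.979, 0.002], [0.979, 0.206, 0.0], [-0.0, 0.002, -1.0]]
wrist_force: [2.8, 1.8, 6.2]
opening: 0.0173
finger_force: 79.4
```

Request:
carry_out(increments=[[[-2.5, -0.5, 0.1], 0, 255], [[-4.9, -1, 0.2], 0, 255], [[-7.3, -1.5, 0.3], 0, 255], [[-9.8, -2.1, 0.4], 0, 255], [[-12.2, -2.6, 0.5], 0, 255], [[-14.7, -3.1, 0.6], 0, 255]])

```text
t: 11.75
ee_pos: [0.5834, 0.0261, 0.1203]
tcp_rot: [[-0.205, 0.979, 0.002], [0.979, 0.205, 0.0], [-0.0, 0.002, -1.0]]
wrist_force: [3.2, -0.1, 7.7]
opening: 0.0169
finger_force: 79.4
```

Request:
carry_out(increments=[[[-2.5, -0.5, 0.2], 0, 255], [[-4.9, -1, 0.35], 0, 255], [[-7.3, -1.5, 0.45], 0, 255], [[-9.8, -2.1, 0.55], 0, 255], [[-12.2, -2.6, 0.65], 0, 255], [[-14.7, -3.1, 0.75], 0, 255]])

```text
t: 12.35
ee_pos: [0.5683, 0.023, 0.1209]
tcp_rot: [[-0.205, 0.979, 0.001], [0.979, 0.205, 0.0], [-0.0, 0.001, -1.0]]
wrist_force: [1.9, 0.3, 6.1]
opening: 0.017
finger_force: 79.4
```

Request:
carry_out(increments=[[[-2.5, -0.5, 0.1], 0, 255], [[-4.9, -1, 0.2], 0, 255], [[-7.3, -1.5, 0.25], 0, 255], [[-9.8, -2.1, 0.35], 0, 255]])

```text
t: 12.75
ee_pos: [0.5587, 0.0209, 0.1214]
tcp_rot: [[-0.205, 0.979, 0.002], [0.979, 0.205, 0.0], [-0.0, 0.002, -1.0]]
wrist_force: [1.3, 0.4, 5.8]
opening: 0.0172
finger_force: 79.4
```

Request:
carry_out(increments=[[[-2.5, -0.5, 0.05], 0, 255], [[-4.9, -1, 0.1], 0, 255], [[-7.3, -1.5, 0.15], 0, 255], [[-9.8, -2.1, 0.2], 0, 255]])

```text
t: 13.15
ee_pos: [0.5489, 0.0189, 0.1215]
tcp_rot: [[-0.206, 0.979, 0.002], [0.979, 0.206, 0.0], [-0.0, 0.002, -1.0]]
wrist_force: [3.7, 0.0, 6.7]
opening: 0.0173
finger_force: 79.1
```

Request:
carry_out(increments=[[[-2.5, -0.5, 0.07], 0, 255], [[-4.9, -1, 0.14], 0, 255], [[-7.3, -1.5, 0.2], 0, 255]])

```text
t: 13.45
ee_pos: [0.5417, 0.0173, 0.1218]
tcp_rot: [[-0.205, 0.979, 0.002], [0.979, 0.205, 0.0], [-0.0, 0.002, -1.0]]
wrist_force: [3.3, 0.4, 6.5]
opening: 0.0173
finger_force: 79.2
```

Request:
carry_out(increments=[[[-2.5, -0.5, 0.05], 0, 255], [[-4.9, -1, 0.1], 0, 255], [[-7.3, -1.5, 0.15], 0, 255]])

```text
t: 13.75
ee_pos: [0.5343, 0.0158, 0.1219]
tcp_rot: [[-0.205, 0.979, 0.002], [0.979, 0.205, 0.0], [-0.0, 0.002, -1.0]]
wrist_force: [1.8, 0.5, 6.2]
opening: 0.017
finger_force: 79.2
```

Request:
carry_out(increments=[[[-2.5, -0.5, 0.03], 0, 255], [[-4.9, -1, 0.06], 0, 255], [[-7.3, -1.5, 0.1], 0, 255]])

```text
t: 14.05
ee_pos: [0.5272, 0.0143, 0.1222]
tcp_rot: [[-0.205, 0.979, 0.002], [0.979, 0.205, 0.0], [-0.0, 0.002, -1.0]]
wrist_force: [2.7, 0.3, 6.7]
opening: 0.0173
finger_force: 79.4
```

Request:
carry_out(increments=[[[-2.5, -0.5, 0.04], 0, 255], [[-4.9, -1, 0.08], 0, 255], [[-7.3, -1.5, 0.12], 0, 255]])

```text
t: 14.35
ee_pos: [0.5198, 0.0128, 0.1222]
tcp_rot: [[-0.205, 0.979, 0.002], [0.979, 0.205, 0.0], [-0.0, 0.002, -1.0]]
wrist_force: [2.4, 1.5, 5.9]
opening: 0.017
finger_force: 79.3
```

Request:
carry_out(increments=[[[-2.5, -0.5, 0.02], 0, 255], [[-4.9, -1, 0.04], 0, 255], [[-7.3, -1.5, 0.06], 0, 255]])

```text
t: 14.65
ee_pos: [0.5126, 0.0113, 0.1223]
tcp_rot: [[-0.205, 0.979, 0.002], [0.979, 0.205, 0.0], [-0.0, 0.002, -1.0]]
wrist_force: [2.1, 0.9, 7.7]
opening: 0.0174
finger_force: 79.5
```

Request:
carry_out(increments=[[[-2, -0.4, 0.06], 0, 255], [[-4, -0.8, 0.12], 0, 255], [[-5.9, -1.2, 0.16], 0, 255]])

```text
t: 14.95
ee_pos: [0.5066, 0.0101, 0.1225]
tcp_rot: [[-0.205, 0.979, 0.002], [0.979, 0.205, 0.0], [-0.0, 0.002, -1.0]]
wrist_force: [2.4, 1.3, 6.1]
opening: 0.0171
finger_force: 79.4
```

Request:
carry_out(increments=[[[-1.5, -0.3, 0.02], 0, 255], [[-3, -0.6, 0.03], 0, 255], [[-4.4, -0.9, 0.03], 0, 255], [[-4.4, -0.9, 0.03], 0, 255]])

```text
t: 15.35
ee_pos: [0.5019, 0.0091, 0.1224]
tcp_rot: [[-0.205, 0.979, 0.001], [0.979, 0.205, -0.0], [-0.0, 0.001, -1.0]]
wrist_force: [1.0, 0.1, 7.4]
opening: 0.0174
finger_force: 79.7
```

```bash
python3 - <<'E'
from h import *
import cv2
a=read_camera("scene")[:,:,::-1]
s=r.state();print(s["ee_pos"],s["wrist_force"],s["t"])
cv2.imwrite("pics/near.png",cv2.resize(a[200:340,250:400],(750,600)[:2] if 0 else (640,597)))
E
```

```text
[0.50189627 0.00911277 0.12237438] [2.57677456 0.3965087  7.07758487] 15.4
```

View pics/near.png

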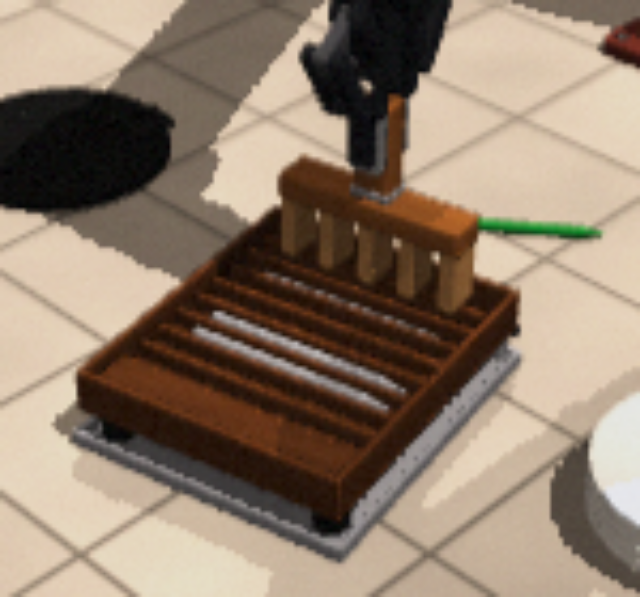

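The picture shows all three skewers down in grooves, at crop (350,305), (300,350) and (290,370). Now I lift the rake and take it back to the lid.

Request:
carry_out(increments=[[[1, 0, 4], 0, 255], [[1, 0, 15], 0, 255], [[1, 0, 32], 0, 255], [[1, 0, 48], 0, 255], [[1, 0, 58], 0, 255], [[1, 0, 60], 0, 255], [[1, -8, 60], 0, 255], [[0, -30, 60], 0, 255], [[0, -60, 60], 0, 255], [[0, -95, 60], 0, 255]])

```text
t: 16.4
ee_pos: [0.5007, -0.0867, 0.1808]
tcp_rot: [[-0.207, 0.978, -0.002], [0.978, 0.207, 0.0], [0.001, -0.001, -1.0]]
wrist_force: [0.5, 0.2, -1.5]
opening: 0.0172
finger_force: 78.3
```

Request:
carry_out(increments=[[[0, -38, 0], 0, 255], [[0, -76, 0], 0, 255], [[0, -114, 0], 0, 255], [[0, -148, 0], 0, 255], [[0, -176, 0], 0, 255], [[0, -195, 0], 0, 255], [[0, -204, 0], 0, 255], [[0, -206, 0], 0, 255], [[0, -206, 0], 0, 255], [[0, -206, 0], 0, 255]])

```text
t: 17.4
ee_pos: [0.5019, -0.2903, 0.1818]
tcp_rot: [[-0.207, 0.978, 0.0], [0.978, 0.207, 0.0], [0.0, 0.0, -1.0]]
wrist_force: [-0.2, 1.0, -1.3]
opening: 0.017
finger_force: 78.3
```

```bash
python3 - <<'E'
from h import *
import cv2
a=read_camera("scene")[:,:,::-1];b=read_camera("top")[:,:,::-1]
s=r.state();print(s["ee_pos"],s["wrist_force"],s["tcp_rot"].round(3),s["t"])
o=np.hstack([cv2.resize(a[130:290,180:330],(375,400)),cv2.resize(b[165:325,255:415],(400,400))])
o=cv2.convertScaleAbs(o,alpha=1.5,beta=10)
cv2.imwrite("pics/back.png",o)
E
```

```text
[ 0.50186879 -0.29063852  0.1819604 ] [-0.75256028  0.26262729 -1.75497703] [[-0.207  0.978  0.   ]
 [ 0.978  0.207  0.   ]
 [ 0.     0.    -1.   ]] 17.5
```

View pics/back.png

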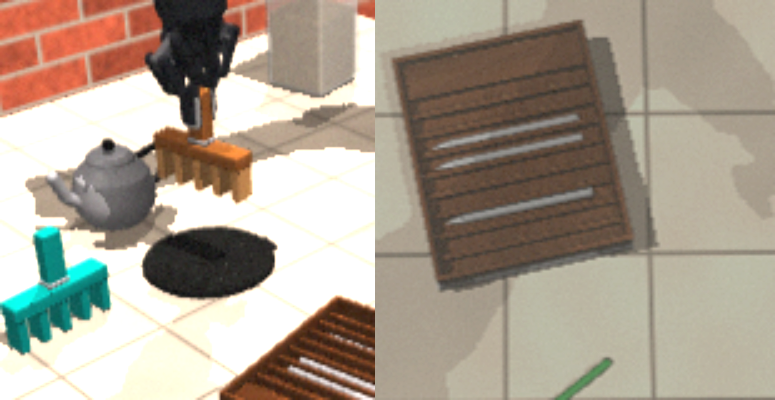

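The skewers lie along the grooves, and the rake hangs upright over the lid.

Request:
carry_out(increments=[[[0, 0, -8], 0, 255], [[0, 0, -25], 0, 255], [[0, 0, -45], 0, 255], [[0, 0, -65], 0, 255], [[0, 0, -80], 0, 255], [[0, 0, -88], 0, 255], [[0, 0, -91], 0, 255], [[0, 0, -92], 0, 255], [[0, 0, -93], 0, 255], [[0, 0, -93], 0, 255]])

```text
t: 18.5
ee_pos: [0.5018, -0.2921, 0.0894]
tcp_rot: [[-0.205, 0.979, 0.001], [0.979, 0.205, -0.001], [-0.001, 0.001, -1.0]]
wrist_force: [-0.1, -0.3, -1.3]
opening: 0.0172
finger_force: 78.3
```

Request:
carry_out(increments=[[[0, 0, -0.5], 0, 255], [[0, 0, -1], 0, 255], [[0, 0, -1.5], 0, 255], [[0, 0, -2], 0, 255], [[0, 0, -2], 0, 255]])

```text
t: 19.0
ee_pos: [0.5018, -0.292, 0.0877]
tcp_rot: [[-0.205, 0.979, 0.001], [0.979, 0.205, -0.001], [-0.001, 0.0, -1.0]]
wrist_force: [-2.1, 1.6, 6.5]
opening: 0.017
finger_force: 79.5
```

Request:
carry_out(increments=[[[0, 0, 0.4], 0, 255], [[0, 0, 0.4], 0, 190], [[0, 0, 0.4], 0, 170], [[0, 0, 0.4], 0, 150], [[0, 0, 0.4], 0, 120], [[0, 0, 0.4], 0, 60], [[0, 0, 0.4], 0, 0], [[0, 0, 0.4], 0, 0], [[0, 0, 0.4], 0, 0], [[0, 0, 0.4], 0, 0], [[0, 0, 0.4], 0, 0]], newtons=20)

```text
t: 20.1
ee_pos: [0.5014, -0.2919, 0.0872]
tcp_rot: [[-0.205, 0.979, -0.0], [0.979, 0.205, 0.0], [0.0, -0.0, -1.0]]
wrist_force: [-0.2, 0.3, 0.0]
opening: 0.0852
finger_force: 0.0
```

Request:
carry_out(increments=[[[0, 0, 5], 0, 0], [[0, 0, 20], 0, 0], [[0, 0, 45], 0, 0], [[0, 0, 70], 0, 0], [[0, 0, 95], 0, 0], [[0, 0, 115], 0, 0], [[0, 0, 125], 0, 0], [[-30, 0, 130], 0, 0], [[-60, 0, 130], 0, 0], [[-80, 0, 130], 0, 0], [[-80, 0, 130], 0, 0]])

```text
t: 21.2
ee_pos: [0.4191, -0.2926, 0.2177]
tcp_rot: [[-0.203, 0.979, -0.001], [0.979, 0.203, -0.001], [-0.001, -0.001, -1.0]]
wrist_force: [0.4, -0.1, 0.2]
opening: 0.0853
finger_force: 0.0
```

```bash
python3 - <<'E'
from h import *
import cv2
a=read_camera("scene")[:,:,::-1];b=read_camera("top")[:,:,::-1]
s=r.state();print(s["ee_pos"],s["wrist_force"],s["opening"],s["t"])
o=np.hstack([cv2.resize(a[130:330,180:380],(400,400)),cv2.resize(b[165:325,255:415],(0,0),fx=1,fy=1) if 0 else cv2.resize(b[165:325,345:505],(400,400))])
cv2.imwrite("pics/end.png",cv2.convertScaleAbs(o,alpha=1.4,beta=10))
E
```

```text
[ 0.42161641 -0.29196786  0.21764656] [0.7366883  0.90737222 0.28011178] 0.08528742021568955 21.3
```

View pics/end.png

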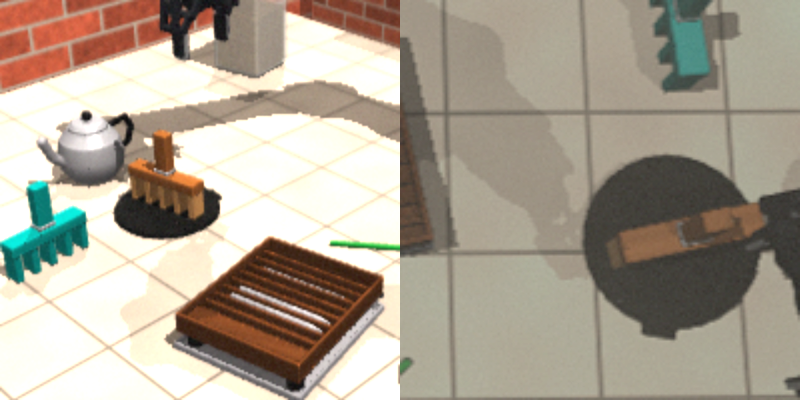

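The rake stands upright on the middle of the lid with the gripper clear of it, and the skewers are in their grooves.

```bash
python3 -c "
from bench import r
print(r.job_done())"
```

```text
the job is handed in; nothing more can be done
None
```

I combed all three skewers into grooves at about 7 to 9.5 N by the wrist-force readings, stood the rake back upright on the middle of the lid, let go and handed the job in at about 21 s. The hand-in gave no verdict.

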